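# Set the pepper mill to coarse and hold it poised over the prep bowl

## Task

Get the electric pepper mill ready for the dressing: while it still stands in its charging base, which keeps it from spinning, turn the dial on its top clockwise until the white pointer line is on the big orange dot (coarse grind). Then lift the mill out of its base, carry it over the row of jars and hold it upright and centred about 15 mm above the rim of the small white prep bowl, without touching the bowl. Finish while still holding it there, dial still on the orange dot, with the jars, bottles, bowl and spoon left where they stand.

Things in the scene. Friction and masses are not known exactly. Their poses are not given: they have to be found in the camera images.
- mill: Electric pepper mill, 155 mm tall, about 0.3 kg, loose. Square section: black foot 50 mm wide from 0 to 23 mm, steel rim and clear window 58 to 60 mm wide up to 75 mm, steel body 60 mm wide from 75 to 123 mm (hold it here), black shoulder plate 60 mm wide up to 129 mm, then the round dial. Origin: centre of the underside; z up, x and y square to the sides, round black button on the -x side.
- mill_dial (a joint): Dial on top of the mill: ribbed dark cylinder, 46 mm diameter, side free from 129 to 155 mm above the mill's underside, white pointer line on its top from centre to edge. Rad, grows clockwise seen from above, 0 to 3.14: 0 = pointer on the small white dot, 1.571 = on the orange dot, 3.14 = on the other white dot. Starts between 0.1 and 1.0, stays where left, friction about 0.05 N m.
- mill_dial_top (a point): Centre of the dial's flat top, on the mill's axis, 155 mm above the mill's underside.
- orange_dot (a point): Centre of the big orange dot (10 mm, coarse grind) on the mill's shoulder plate, in the corner between the mill's -x and -y sides (at -135 degrees from its x axis), 31 mm from the dial's axis. The small white dot (fine) is at -45 degrees, the middle-sized white dot at +135 degrees.
- mill_outlet (a point): The point on the mill that the pepper falls from: centre of its underside (the mill's origin).
- mill_base: Charging base of the mill, black, 96 x 96 mm, 28 mm high, fixed to the worktop. Origin: centre of its underside; z up; axes as the mill's at the start. The mill's foot stands in a square pocket 53 mm wide and 20 mm deep, floor 8 mm above the worktop, so that the mill cannot spin; it lifts out straight up.
- prep_bowl: Small white ceramic bowl, 104 mm across the rim, 48 mm high, 0.26 kg, loose on the worktop. Origin: centre of its underside, z up.
- prep_bowl_rim (a point): Centre of the bowl's mouth at the height of its rim, 48 mm above its underside; z up.
- jar_mustard: Mustard jar with a dark green lid, 68 mm diameter, 84 mm high, loose; one of the row of three jars between mill and bowl. Origin: centre of its underside.
- jar_honey: Honey jar with a grey lid, 71 mm diameter, 110 mm high, loose; one of the row of three jars. Origin: centre of its underside.
- spice_jar: Spice jar with a green cap, 46 mm diameter, 106 mm high, loose; one of the row of three jars. Origin: centre of its underside.
- teaspoon: Steel teaspoon, 130 x 26 x 11 mm, lying on the robot's side of the bowl. Origin: centre of its underside; x runs along it.
- coffee_maker: Black coffee maker, 275 x 206 x 354 mm (x, y, z), fixed, standing at the back left of the work: a tall obstacle between the arm's start pose and the work. Origin: centre of its underside.
- vinegar: Vinegar bottle with an orange label and a green cap, 63 mm diameter, 234 mm high, standing behind the row. Origin: centre of its underside.
- lemon: Yellow squeeze bottle with a green cap, 67 x 82 x 270 mm, standing behind the row. Origin: centre of its underside.
Not all that is in view belongs to the job. What is shaped like the jar_mustard but blue or yellow is not meant. Leave any blue or purple look-alike of the jar_honey alone.

How it is judged:
By the outcome, as a careful person would: the job done as asked, in the order asked, and still so for the second after the job is handed in, while the arm keeps its last pose, push and grip.
It also fails if it takes over 72 s, if anything falls off the work surface, if the arm or the gripper's body presses on something with over 40 N, if the wrist force passes 120 N, or if a joint passes its speed limit or range.

## Robot

A 6-joint arm with a two-finger parallel gripper is mounted at the origin on a cart in front of the work surface, level with it; the furniture and walls round the work are solid. World frame = base frame: x ahead of the robot, y to its left, z up, the work surface at z = 0. Lengths are in m, angles in rad, forces in N, time in s.
With the tool pointing down it reaches from about 0.275 to 0.825 m from the base axis. Payload 4.9 kg.
Tool frame: the origin (TCP) lies midway between the tips of the shut fingers; the grasp point (between the pads) lies 19 mm behind it (grip_point_offset is the distance from the TCP to the grasp point, in m); z points along the fingers, y is the line along which they close (so a half turn about z gives the same grasp; the last joint's range is limited). The gripper opens to 85 mm and grips with 20 to 120 N. Pads are 22 mm wide; open, the fingers measure 114 mm over their backs; the gripper's body (76 mm by 85 mm) begins 54 mm behind the grasp point. The pads swing forward as they close: fully open they stand 13 mm farther back than shut.
Start: joints at [-1.407, 0.326, -0.193, 1.052, 0, 1.437], TCP at [0.161, -0.526, 0.231] pointing down, gripper open.
Joint ranges: [-2.65, 2.65], [-0.97, 1.79], [-1.3, 1.35], [-1.93, 2.1], [-1.47, 1.37], [-3.14, 3.14]. Speed limits (rad/s): [2.57, 2.57, 3.14, 3.14, 3.14, 3.14].

## Interface

Orientations are given as a rotation vector (axis times angle).
In Python, from cell import * gives the robot as it stands. Calls block until the motion is done:
- movep(position, orientation): joint-space move of the TCP to a pose.
- move_l(position, velocity=0.15, rot=None, until_force=None): straight line of the TCP; rot=None keeps the orientation; velocity is the mean speed in m/s. With until_force (N) it stops when the force on the tool has changed by that much, and returns True; else False.
- set_joints(angles): joint-space move.
- let_go() and grab(newtons=None): open the fingers fully, or close them until they stop; newtons is the grip in N (None keeps the last).
- sleep(seconds).
- ik(position, orientation): joint angles nearest the present ones, or None.
- get_state(): the state.
- grab_frame(name): name is "side" or "top"; returns a dict with "img" (420x560x3 uint8, red, green, blue), "fx", "fy", "cx", "cy" (pixels), "k1" (the pictures are not rectified: a ray, as slopes to the right and down, at radius r is drawn at 1 + k1 r^2 times it, then the intrinsics apply), "cam_to_world" (4x4, takes a point from camera to world coordinates). Camera axes: x right, y down, z forward; pixel columns grow to the right and rows downward; lengths in m; the calibration is good to about 2 mm. A picture is of the moment at which its call begins. There is no depth.
A pose or a line that the arm cannot do raises MotionError and nothing moves.
- sign_off(): hands the job in; it is judged then, once.
Trained networks look in the newest picture that a camera, given by its name, has taken for a name from the list of things; names that differ only in an ending like _2 or _b are one class to them, and where a whole thing is asked for, a point or a joint stands for the part that bears it (a point fixed in the world has none). Each returns a list of dicts, best first, with "score" (0 to 1); they miss things now and then, are a little off and sometimes report something else, mostly with a low value. They report only what shows in the picture. A call takes as long as a camera call. They do not tell look-alikes from the thing itself.
- spot_in(camera, name): "centre" ([column, row] in pixels, amid what is visible of it).
- silhouettes(camera, name): "mask" (420x560 bool, what is visible of it) and "centre" ([column, row] in pixels, amid what is visible of it).
- tip_of(camera, name): "centre" ([column, row] in pixels: a listed point, or the origin of a listed thing).
The state is a dict: "clock": time; "q": joint angles; "joint_velocities": joint speeds; "tau": joint torques, N m; "position": TCP position; "eef_rot": TCP orientation; "contact_force": force on the tool from outside, world axes, zero at the start; "wrist_torque": the same for the moment, N m; "finger_gap": opening from 0.0 (shut) to 1.0 (fully open); "grasp_force": force on a finger pad.
Only numpy, scipy, OpenCV 4.12 (cv2) and the standard library are available. Lean on these libraries where they do the work, as an engineer would, in place of code of your own. Each camera call takes 0.05 s, during which the arm holds its last target. There are 200 camera calls.

## Working session

There is one attempt and no reset: what is moved stays moved. The work goes in short steps, each a Python script; the robot and the scene stay as the last script left them, time stands still between calls to the robot, and variables do not carry over. Pictures are saved under pics/ and viewed, at most 10 in all, crops included, and the job is handed in when it is done.

```bash
mkdir -p pics; cat > h.py <<'E'
from cell import *
import numpy as np, cv2
def ray(f,px):
    K=np.array([[f["fx"],0,f["cx"]],[0,f["fy"],f["cy"]],[0,0,1.]])
    u=cv2.undistortPoints(np.array([[px]],float),K,np.array([f["k1"],0,0,0.]))[0,0]
    T=np.array(f["cam_to_world"]); return T[:3,3],T[:3,:3]@np.array([u[0],u[1],1.])
def at_z(f,px,z):
    o,d=ray(f,px); return o+d*(z-o[2])/d[2]
def proj(f,p):
    T=np.linalg.inv(np.array(f["cam_to_world"])); c=T[:3,:3]@np.array(p)+T[:3,3]
    a=c[:2]/c[2]; a=a*(1+f["k1"]*(a@a)); return np.array([f["fx"]*a[0]+f["cx"],f["fy"]*a[1]+f["cy"]])
def save(f,n,crop=None,s=1):
    im=f["img"][:,:,::-1]
    if crop: im=im[crop[1]:crop[3],crop[0]:crop[2]]
    cv2.imwrite("pics/"+n,cv2.resize(im,None,fx=s,fy=s,interpolation=cv2.INTER_CUBIC))
def tri(fa,pa,fb,pb):
    oa,da=ray(fa,pa);ob,db=ray(fb,pb)
    s=np.linalg.lstsq(np.c_[da,-db],ob-oa,rcond=None)[0]
    A=oa+s[0]*da;B=ob+s[1]*db
    return (A+B)/2,np.linalg.norm(A-B)
E
python3 - <<'E'
from h import *
F={}
for c in("top","side"):
    F[c]=grab_frame(c); save(F[c],c+"0.png",s=1.4)
    print(c,np.round(F[c]["cam_to_world"],3).tolist(),F[c]["fx"],F[c]["k1"])
    for n in("mill_dial_top","orange_dot","prep_bowl_rim","mill_base","jar_mustard","jar_honey","spice_jar","teaspoon","coffee_maker","vinegar","lemon"):
        z=dict(mill_dial_top=.163,orange_dot=.137,prep_bowl_rim=.048).get(n,0)
        for r in tip_of(c,n)[:3]: print(c,n,round(r["score"],2),np.round(r["centre"]),np.round(at_z(F[c],r["centre"],z),3))
s=get_state();print(s["eef_rot"],s["clock"])
E
```

```text
top [[0.01, -0.994, 0.111, 0.517], [-0.999, -0.014, -0.034, -0.127], [0.035, -0.11, -0.993, 1.054], [0.0, 0.0, 0.0, 1.0]] 387.59274988588555 -0.05271820748153046
top mill_dial_top 0.89 [226. 276.] [ 0.463 -0.043  0.163]
top orange_dot 0.61 [240. 282.] [ 0.448 -0.072  0.137]
top orange_dot 0.16 [236. 271.] [ 0.472 -0.063  0.137]
top prep_bowl_rim 0.63 [364. 248.] [ 0.531 -0.387  0.048]
top mill_base 0.94 [234. 271.] [ 0.467 -0.048  0.   ]
top mill_base 0.44 [361. 280.] [ 0.446 -0.392  0.   ]
top mill_base 0.37 [226. 274.] [ 0.457 -0.025  0.   ]
top jar_mustard 0.98 [191. 301.] [0.385 0.064 0.   ]
top jar_mustard 0.85 [304. 294.] [ 0.405 -0.236  0.   ]
top jar_mustard 0.82 [237. 226.] [ 0.588 -0.054  0.   ]
top jar_honey 0.93 [293. 222.] [ 0.602 -0.206  0.   ]
top jar_honey 0.79 [149. 286.] [0.424 0.18  0.   ]
top jar_honey 0.71 [264. 134.] [ 0.846 -0.121  0.   ]
top spice_jar 0.85 [292. 251.] [ 0.521 -0.203  0.   ]
top teaspoon 0.69 [226. 279.] [ 0.445 -0.026  0.   ]
top teaspoon 0.56 [364. 280.] [ 0.445 -0.4    0.   ]
top teaspoon 0.26 [236. 269.] [ 0.471 -0.052  0.   ]
top vinegar 0
[... 592 characters left out ...]
p_bowl_rim 0.23 [206. 195.] [0.489 0.092 0.048]
side mill_base 0.84 [216. 240.] [ 0.47  -0.042  0.   ]
side jar_mustard 0.97 [260. 229.] [ 0.588 -0.047  0.   ]
side jar_mustard 0.83 [211. 296.] [ 0.403 -0.214  0.   ]
side jar_mustard 0.6 [173. 223.] [0.385 0.072 0.   ]
side jar_honey 0.86 [357. 223.] [ 0.829 -0.127  0.   ]
side jar_honey 0.72 [292. 268.] [ 0.603 -0.209  0.   ]
side jar_honey 0.71 [293. 320.] [ 0.541 -0.351  0.   ]
side spice_jar 0.77 [251. 277.] [ 0.504 -0.197  0.   ]
side teaspoon 0.75 [255. 353.] [ 0.439 -0.393  0.   ]
side vinegar 0.82 [325. 239.] [ 0.722 -0.151  0.   ]
side lemon 0.8 [345. 275.] [ 0.707 -0.28   0.   ]
[-3.10680700e+00 -4.66046788e-01  1.74589867e-06] 1.2
```

View pics/top0.png

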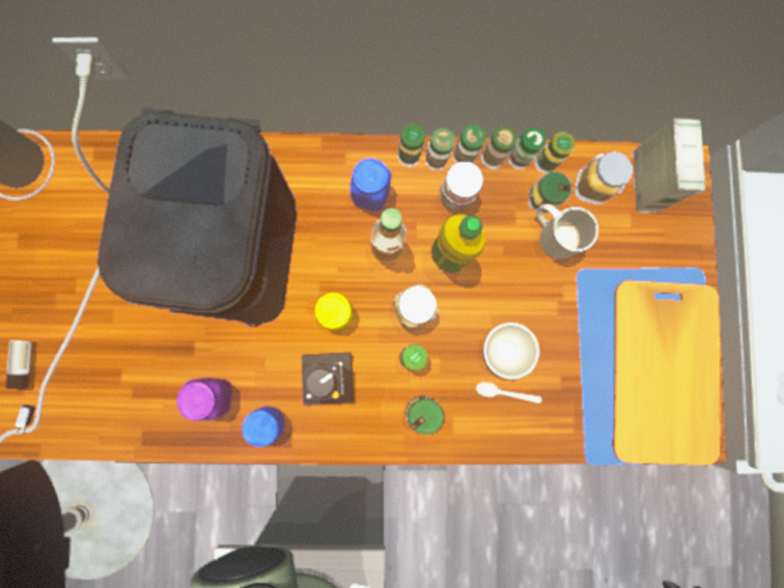

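View pics/side0.png

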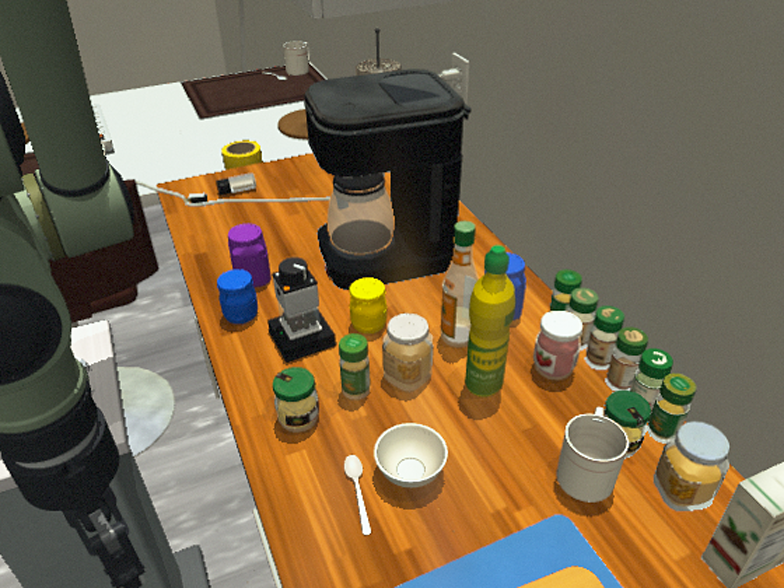

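```bash
python3 - <<'E'
from h import *
f=grab_frame("top"); t=cv2.resize(f["img"][240:310,190:270],None,fx=5,fy=5,interpolation=cv2.INTER_CUBIC)
g=grab_frame("side"); u=cv2.resize(g["img"][160:265,165:265],None,fx=4,fy=4,interpolation=cv2.INTER_CUBIC)
c=np.zeros((420,800,3),np.uint8); c[:350,:400]=t; c[:420,400:]=u
cv2.imwrite("pics/crop.png",c[:,:,::-1])
E
```

```text
(no output)
```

View pics/crop.png

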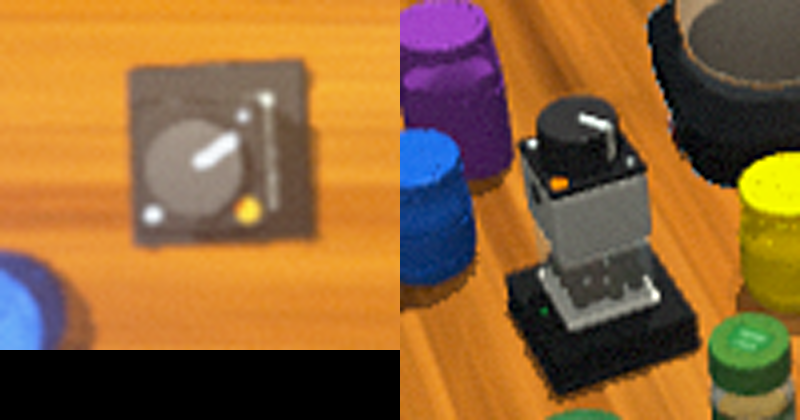

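The mill stands nearly square to the world, with its orange dot at top-view pixel (240,282), the small white dot at (239,263) and the big white dot at (220,283). The pointer is a little short of the small white dot's clockwise side. The jar row (green-lid mustard, green spice, pale-lid honey) and the bowl at (364,248) match the network results. Next I'll measure yaw, axis and pointer from the dots.

```bash
cat >> h.py <<'E'
def blobs(f,box):
    x0,y0,x1,y1=box; im=f["img"][y0:y1,x0:x1].astype(float)
    mx=im.max(2); mn=im.min(2)
    return im,mx,mn
def cent(w,x0,y0):
    ys,xs=np.mgrid[:w.shape[0],:w.shape[1]]
    return np.array([(w*xs).sum(),(w*ys).sum()])/w.sum()+[x0,y0]
def dot(f,px,r=4,orange=False):
    x,y=np.round(px).astype(int); im=f["img"][y-r:y+r+1,x-r:x+r+1].astype(float)
    g=(im[...,0]-im[...,2]) if orange else im.min(2)
    w=np.clip(g-np.median(g)-0.35*(g.max()-np.median(g)),0,None)
    return cent(w,x-r,y-r)
def pointer(f,c,r,n=720):
    """angle (world) of bright line on dial top centred c (xyz)"""
    g=f["img"].min(2).astype(np.float32); a=np.linspace(-np.pi,np.pi,n,endpoint=False); s=np.zeros(n)
    for rr in r:
        P=np.array([proj(f,c+[rr*np.cos(t),rr*np.sin(t),0]) for t in a],np.float32)
        s+=cv2.remap(g,P[None,:,0].copy(),P[None,:,1].copy(),cv2.INTER_LINEAR)[0]
    w=np.clip(s-np.median(s)-.4*(s.max()-np.median(s)),0,None)
    i=s.argmax(); d=(a-a[i]+np.pi)%(2*np.pi)-np.pi; w[abs(d)>.5]=0
    return a[i]+(w*d).sum()/w.sum()
E
python3 - <<'E'
from h import *
f=grab_frame("top"); g=grab_frame("side")
o=dot(f,(239.6,282),4,True); w1=dot(f,(238.6,263.4),2); w2=dot(f,(220.4,282.8),3)
O,W1,W2=[at_z(f,p,.137) for p in(o,w1,w2)]
print(o,w1,w2,O,W1,W2,np.linalg.norm(W1-W2))
so=dot(g,(165+558/4-100,160+184/4),4,True); print("side orange",so,at_z(g,so,.137),tri(f,o,g,so))
C=(W1+W2)/2; v=C-O; yaw=np.arctan2(v[1],v[0])-np.pi/4; u=W1-W2
print("C",C,"yaw",yaw,np.arctan2(u[1],u[0])+np.pi/4,"r",np.linalg.norm(v))
for c in [C,C+[0.003,0,0],C+[0,.003,0]]:
    c=c.copy();c[2]=.163
    for F in(f,g):
        p=pointer(F,c,[.010,.013,.016,.019]); print("ptr",p, "dial",-np.pi/4+yaw-p, proj(F,c))
for n in("top","side"):
    F=f if n=="top" else g; spot=silhouettes(n,"prep_bowl")
    m=spot[0]["mask"]; ys,xs=np.nonzero(m); print(n,spot[0]["score"],m.sum(),xs.min(),xs.max(),ys.min(),ys.max())
    if n=="top":
        (cx,cy),ax,an=cv2.fitEllipse(max(cv2.findContours(m.astype(np.uint8),0,1)[0],key=len)); print(cx,cy,ax,at_z(F,(cx,cy),.048),ax[0]/2)
    for r in tip_of(n,"prep_bowl_rim")[:1]+tip_of(n,"mill_dial_top")[:1]: print(r["centre"])
for p in((105,205),(105,95),(190,205)): print(at_z(f,p,.354))
E
```

```text
[239.00587643 281.51154298] [238.20053476 262.67112299] [220.12219227 282.45507637] [ 0.44853785 -0.07002997  0.137     ] [ 0.49215964 -0.06730963  0.137     ] [ 0.44593445 -0.02615633  0.137     ] 0.061889918888696875
side orange [204.3401853  205.39067482] [ 0.44654326 -0.0685746   0.137     ] (array([ 0.44746811, -0.0697568 ,  0.13756889]), np.float64(0.0022991704802454273))
C [ 0.46904704 -0.04673298  0.137     ] yaw 0.06355348637724934 0.05798003200686919 r 0.03103830951008492
ptr -0.9269274900718611 dial 0.2050828130516622 [228.16293572 273.12908654]
ptr -0.9620152943534307 dial 0.24017061733323175 [209.84039639 188.75351961]
ptr -1.0987200395352474 dial 0.3768753625150485 [228.19175308 271.79534914]
ptr -1.1522472388923295 dial 0.43040256187213055 [211.08961466 188.44166275]
ptr -1.0533801679656294 dial 0.33153549094543044 [226.83820181 273.11530933]
ptr -1.0793201229094977 dial 0.3574754458892988 [209.4644444  188.06822064]
top 0.86 1162 346 383 231 269
364.75518798828125 250.3431854248047 (37.34731674194336, 37.8734130859375) [ 0.52442697 -0.39033448  0.048     ] 18.67365837097168
[366.5, 249.3]
[222.1, 275.8]
side 0.91 1867 268 319 302 347
[290.9, 323.4]
[210.7, 191.5]
[0.59849101 0.16204536 0.354     ]
[0.80676365 0.17587321 0.354     ]
[0.60061982 0.00785789 0.354     ]
```

```bash
cat >> h.py <<'E'
from scipy.spatial.transform import Rotation as R
def rv(yaw): return (R.from_euler("z",yaw)*R.from_euler("x",np.pi)).as_rotvec()
C=np.array([0.4687,-0.0467]); YAW=0.061
E
python3 - <<'E'
from h import *
for k in range(-6,7):
    q=ik([*C,.30],rv(YAW+k*np.pi/6)); 
    q2=ik([*C,.094],rv(YAW+k*np.pi/6)); print(k*30,None if q is None else np.round(q,2),None if q2 is None else np.round(q2,2))
print(R.from_rotvec(get_state()["eef_rot"]).as_euler("zyx"))
for k in(0,90,-90,180):
    q=ik([.524,-.39,.149],rv(YAW+np.radians(k))); print(k,None if q is None else np.round(q,2))
E
```

```text
-180 [-0.26  0.14 -0.26  1.17  0.   -0.32] [-0.26  0.33 -0.58  0.66  0.   -0.32]
-150 [-0.26  0.14 -0.26  1.17 -0.   -0.84] [-0.26  0.33 -0.58  0.66 -0.   -0.84]
-120 [-0.26  0.14 -0.26  1.17  0.   -1.36] [-0.26  0.33 -0.58  0.66  0.   -1.36]
-90 [-0.26  0.14 -0.26  1.17  0.   -1.89] [-0.26  0.33 -0.58  0.66  0.   -1.89]
-60 [-0.26  0.14 -0.26  1.17  0.   -2.41] [-0.26  0.33 -0.58  0.66  0.   -2.41]
-30 [-0.26  0.14 -0.26  1.17  0.   -2.94] [-0.26  0.33 -0.58  0.66  0.   -2.94]
0 [-0.26  0.14 -0.26  1.17 -0.    2.82] [-0.26  0.33 -0.58  0.66 -0.    2.82]
30 [-0.26  0.14 -0.26  1.17  0.    2.3 ] [-0.26  0.33 -0.58  0.66  0.    2.3 ]
60 [-0.26  0.14 -0.26  1.17 -0.    1.78] [-0.26  0.33 -0.58  0.66 -0.    1.78]
90 [-0.26  0.14 -0.26  1.17  0.    1.25] [-0.26  0.33 -0.58  0.66  0.    1.25]
120 [-0.26  0.14 -0.26  1.17  0.    0.73] [-0.26  0.33 -0.58  0.66  0.    0.73]
150 [-0.26  0.14 -0.26  1.17  0.    0.21] [-0.26  0.33 -0.58  0.66  0.    0.21]
180 [-0.26  0.14 -0.26  1.17  0.   -0.32] [-0.26  0.33 -0.58  0.66  0.   -0.32]
[-2.97805367e-01 -3.91986173e-05 -3.14158775e+00]
0 [-0.75  0.57 -0.02  0.98 -0.    2.33]
90 [-0.75  0.57 -0.02  0.98  0.    0.76]
-90 [-0.75  0.57 -0.02  0.98  0.   -2.38]
180 [-0.75  0.57 -0.02  0.98 -0.   -0.81]
```

```bash
cat >> h.py <<'E'
def st(t=""):
    s=get_state(); print(t,"t",round(s["clock"],2),"pos",np.round(s["position"],4),"gap",round(s["finger_gap"],3),"F",np.round(s["contact_force"],1),"M",np.round(s["wrist_torque"],2),"gf",np.round(s["grasp_force"],1))
def turn_dial(delta,yaw):
    """grip dial at tool yaw, turn clockwise by delta, release, rise"""
    movep([*C,.20],rv(yaw)); move_l([*C,.1385],.08,until_force=8); st("down")
    grab(25); st("grip")
    q=np.array(get_state()["q"]); n=int(np.ceil(abs(delta)/.35))
    for i in range(n):
        q[5]+=delta/n; set_joints(q.tolist())
    st("turned"); let_go(); move_l([*C,.21],.15)
E
python3 - <<'E'
from h import *
p=get_state()["position"]
move_l([*p[:2],.32],.2)
movep([*C,.32],rv(YAW+np.pi)); st("above")
turn_dial(1.30,YAW+np.pi); st("end")
move_l([.30,-.15,.30],.25)
f=grab_frame("top"); g=grab_frame("side")
c=np.zeros((420,800,3),np.uint8)
c[:350,:400]=cv2.resize(f["img"][240:310,190:270],None,fx=5,fy=5,interpolation=cv2.INTER_CUBIC); c[:,400:]=cv2.resize(g["img"][160:265,165:265],None,fx=4,fy=4,interpolation=cv2.INTER_CUBIC)
cv2.imwrite("pics/crop2.png",c[:,:,::-1]); st()
E
```

```text
above t 4.34 pos [ 0.4687 -0.0473  0.3198] gap 1.0 F [0.  0.5 0. ] M [-0.01 -0.   -0.01] gf 0.0
down t 5.81 pos [ 0.4692 -0.0468  0.139 ] gap 1.002 F [-1.2  1.   0.6] M [-0.02  0.01 -0.01] gf 0.0
grip t 6.26 pos [ 0.469  -0.0467  0.139 ] gap 0.529 F [-0.7  0.8  4.3] M [0.1  0.08 0.02] gf 25.5
turned t 7.89 pos [ 0.469  -0.0466  0.139 ] gap 0.532 F [-0.1 -0.2  2.2] M [ 0.    0.18 -0.01] gf 25.6
end t 9.0 pos [ 0.4684 -0.0466  0.2095] gap 1.001 F [-0.7 -1.1 -0.5] M [-0.07  0.   -0.05] gf 0.0
 t 10.12 pos [ 0.3002 -0.1495  0.2993] gap 0.997 F [ 0.5 -0.1  0.6] M [ 0.01 -0.01  0.01] gf 0.0
```

View pics/crop2.png

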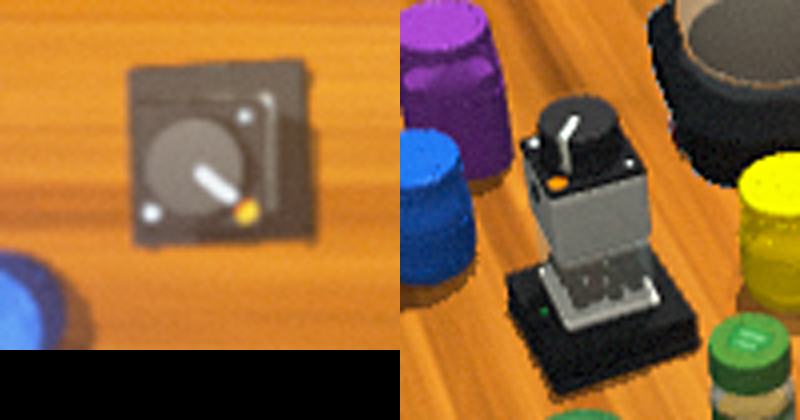

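The pointer now lies close to the orange dot; next I'll measure what's left.

```bash
cat >> h.py <<'E'
def ptr2(F,c,rmax=.0215):
    """PCA line direction and through-centre angle of bright pixels on dial top"""
    u0=np.round(proj(F,c)).astype(int); W=[];P=[]
    g=F["img"].min(2).astype(np.float32); s=4
    for y in np.arange(u0[1]-14,u0[1]+15,1/s):
        for x in np.arange(u0[0]-14,u0[0]+15,1/s):
            p=at_z(F,(x,y),c[2])[:2]-c[:2]
            if np.hypot(*p)<rmax:
                P.append(p); W.append(cv2.getRectSubPix(g,(1,1),(float(x),float(y)))[0,0])
    P=np.array(P);W=np.array(W); W=np.clip(W-np.median(W)-.4*(W.max()-np.median(W)),0,None)
    m=(W[:,None]*P).sum(0)/W.sum(); D=P-m; e,v=np.linalg.eigh((W[:,None]*D).T@D); d=v[:,1]*np.sign(v[:,1]@m)
    return np.arctan2(d[1],d[0]),np.arctan2(m[1],m[0]),m
E
python3 - <<'E'
from h import *
f=grab_frame("top"); g=grab_frame("side")
o=dot(f,(239,281.8),4,True);w1=dot(f,(238.2,262.7),2); w2=dot(f,(220.1,282.4),3)
O,W1,W2=[at_z(f,p,.137) for p in(o,w1,w2)]; c=(W1+W2)/2; u=W1-W2; v=c-O; print("C",c,"yaw",np.arctan2(u[1],u[0])+np.pi/4,np.arctan2(v[1],v[0])-np.pi/4)
c=np.array([*C,.163])
for F in(f,g):
    for rm in(.017,.0215):
        a,b,m=ptr2(F,c,rm); print("line dial",-np.pi/4+YAW-a,"centre dial",-np.pi/4+YAW-b,m)
    p=pointer(F,c,[.008,.011,.014,.017]);print("ring",-np.pi/4+YAW-p)
E
```

```text
C [ 0.46948728 -0.04666871  0.137     ] yaw 0.03457752706825601 0.02851489953524966
line dial 1.546593941910781 centre dial 1.4411589900487196 [-0.00546976 -0.00808571]
line dial 1.509829963486915 centre dial 1.4484310023559064 [-0.00671428 -0.00977156]
ring 1.4620262847731853
line dial 1.448920569711483 centre dial 1.7717073026184393 [-0.00774078 -0.00582964]
line dial 1.4682301469911274 centre dial 1.7233608943773793 [-0.00898157 -0.00747088]
ring 1.7022491144867966
```

```bash
cat >> h.py <<'E'
from scipy.optimize import least_squares
def fitptr(verbose=True,dz=0,guess=None):
    D={"top":[(239,281.8),(238.2,262.7),(220.1,282.4)],"side":[(204.3,205.4),(222.6,200.2),(197.7,195.5)]} if guess is None else guess
    out=[]
    for cam in D:
        fs=[grab_frame(cam) for _ in range(2)]; F=fs[0]; g=np.mean([x["img"].min(2).astype(float) for x in fs],0)
        pts=np.array([at_z(F,dot(F,p,r,i==0),.137+dz)[:2] for i,(p,r) in enumerate(zip(D[cam],(4,2,2)))])
        M=.031*np.array([[np.cos(a),np.sin(a)] for a in np.radians([-135,-45,135])])
        h=lambda q:(M@np.array([[np.cos(q[2]),np.sin(q[2])],[-np.sin(q[2]),np.cos(q[2])]])+q[:2]-pts).ravel()
        s=least_squares(h,[*pts[1:].mean(0),0]); c=s.x[:2]; yaw=s.x[2]
        c3=np.array([*c,.163+dz]); u0=np.round(proj(F,c3)).astype(int); P=[];V=[]
        for y in range(u0[1]-14,u0[1]+15):
            for x in range(u0[0]-14,u0[0]+15):
                p=at_z(F,(x,y),.163+dz)[:2]-c
                if np.hypot(*p)<.0195: P.append(p);V.append(g[y,x])
        P=np.array(P)*1e3;V=np.array(V); sg=lambda x:1/(1+np.exp(-np.clip(x,-40,40)))
        def res(q,pw):
            a,off,b,A,w,L0=q; d=np.array([np.cos(a),np.sin(a)]); al=P@d; pe=P@[-d[1],d[0]]-off
            return np.r_[(b+A*sg((w-abs(pe))/.6)*sg((al-L0)/.6)-V)/8,off*pw]
        for pw in(0,3):
            b=min((least_squares(res,[a0,0,np.median(V),V.max()-np.median(V),1.5,0.],args=(pw,),loss="soft_l1") for a0 in np.radians([-145,-135,-125,-115])),key=lambda r:r.cost)
            dial=-np.pi/4+yaw-b.x[0]; out.append(dial)
            print(cam,"C",np.round(c,4),"yaw",round(yaw,3),"rms mm",round(1e3*np.sqrt(2*s.cost/6),2),"pw",pw,"ptr",round(b.x[0],3),"off",round(b.x[1],2),"dial",round(dial,3),np.round(b.x[2:],1),"cost",round(b.cost,1))
    return out
E
python3 -c "
from h import *
fitptr()"
```

```text
top C [ 0.4693 -0.0467] yaw 0.033 rms mm 0.15 pw 0 ptr -2.251 off 0.42 dial 1.499 [121.9 114.9   3.8   1.8] cost 38.2
top C [ 0.4693 -0.0467] yaw 0.033 rms mm 0.15 pw 3 ptr -2.245 off 0.34 dial 1.492 [121.9 114.8   3.8   1.7] cost 38.7
side C [ 0.4668 -0.0451] yaw 0.03 rms mm 0.07 pw 0 ptr -2.217 off -0.25 dial 1.462 [ 60.  201.8   2.9   1.2] cost 24.8
side C [ 0.4668 -0.0451] yaw 0.03 rms mm 0.07 pw 3 ptr -2.22 off -0.22 dial 1.464 [ 60.  201.6   2.9   1.2] cost 25.0
```

Both cameras agree: dial about 1.48, mill yaw 0.032. I'll nudge it 0.09 more and re-check.

```bash
cat >> h.py <<'E'
C=np.array([0.4683,-0.0461]); YAW=0.032
E
python3 - <<'E'
from h import *
movep([*C,.30],rv(YAW+np.pi/2))
turn_dial(.09,YAW+np.pi/2); move_l([.30,-.15,.30],.3)
fitptr(); st()
E
```

```text
down t 12.62 pos [ 0.4688 -0.0462  0.139 ] gap 1.0 F [-0.8 -0.   0.3] M [-0.02  0.02 -0.01] gf 0.0
grip t 13.07 pos [ 0.4688 -0.0462  0.1389] gap 0.527 F [0.3 0.6 2.9] M [ 0.04 -0.    0.02] gf 25.8
turned t 13.32 pos [ 0.4688 -0.0461  0.139 ] gap 0.529 F [0.1 0.7 1.6] M [ 0.07  0.09 -0.03] gf 26.1
top C [ 0.4693 -0.0466] yaw 0.03 rms mm 0.15 pw 0 ptr -2.317 off 0.18 dial 1.562 [121.8 116.1   3.9   1.7] cost 39.1
top C [ 0.4693 -0.0466] yaw 0.03 rms mm 0.15 pw 3 ptr -2.314 off 0.14 dial 1.559 [121.8 116.1   3.9   1.7] cost 39.2
side C [ 0.4668 -0.045 ] yaw 0.027 rms mm 0.07 pw 0 ptr -2.295 off -0.32 dial 1.537 [ 60.  201.1   3.1   1.3] cost 24.5
side C [ 0.4668 -0.045 ] yaw 0.027 rms mm 0.07 pw 3 ptr -2.297 off -0.28 dial 1.539 [ 60.  201.    3.1   1.3] cost 24.9
 t 15.51 pos [ 0.3003 -0.1493  0.2992] gap 0.999 F [-0.  -0.9  0.4] M [ 0.03  0.03 -0.05] gf 0.0
```

```bash
python3 - <<'E'
from h import *
y=.030+np.pi/2
movep([*C,.22],rv(y)); print("hit",move_l([*C,.0955],.07,until_force=6)); st("down")
grab(45); st("grip")
print(move_l([*C,.125],.04,until_force=25)); st("lift")
move_l([*C,.245],.12); st("up")
move_l([.50,-.22,.245],.15); move_l([.5255,-.389,.245],.15); st("over bowl")
f=grab_frame("top"); g=grab_frame("side")
c=np.zeros((420,800,3),np.uint8)
c[:400,:400]=cv2.resize(f["img"][200:300,310:410],None,fx=4,fy=4,interpolation=cv2.INTER_CUBIC); c[:,400:]=cv2.resize(g["img"][150:360,190:390],None,fx=2,fy=2,interpolation=cv2.INTER_CUBIC)
cv2.imwrite("pics/over.png",c[:,:,::-1])
E
```

```text
hit False
down t 18.29 pos [ 0.4686 -0.0462  0.0958] gap 1.0 F [-0.3  0.9 -0.2] M [ 0.01 -0.   -0.02] gf 0.0
grip t 18.65 pos [ 0.4688 -0.0462  0.0959] gap 0.694 F [1.  0.5 4. ] M [0.09 0.05 0.03] gf 48.1
False
lift t 19.54 pos [ 0.4679 -0.046   0.1248] gap 0.692 F [-0.3 -0.8 -4.1] M [ 0.02 -0.   -0.  ] gf 49.3
up t 20.69 pos [ 0.4677 -0.046   0.2442] gap 0.696 F [-1.3  0.  -4. ] M [0.07 0.03 0.07] gf 49.3
over bowl t 23.31 pos [ 0.5254 -0.3883  0.245 ] gap 0.695 F [-0.5  0.5 -3.9] M [ 0.04 -0.03 -0.  ] gf 49.3
```

View pics/over.png

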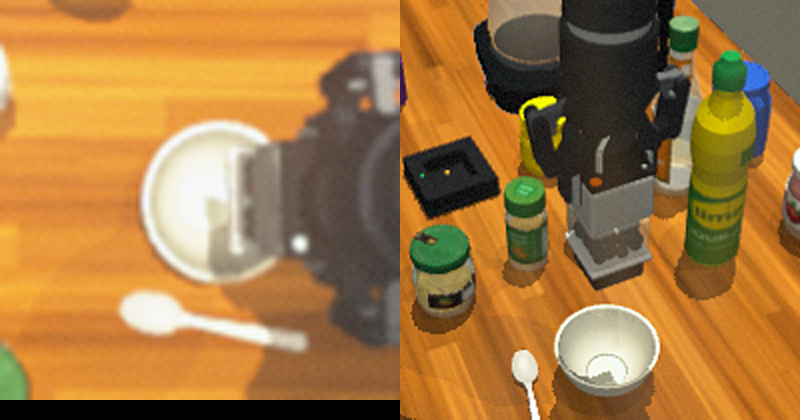

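```bash
python3 - <<'E'
from h import *
g=grab_frame("side"); m=silhouettes("side","prep_bowl")[0]["mask"]
ct=max(cv2.findContours(m.astype(np.uint8),0,1)[0],key=len)[:,0].astype(float)
P=np.array([at_z(g,p,.048)[:2] for p in ct])
r=least_squares(lambda q:(lambda d:np.where(d>0,0,0)+d)(np.hypot(*(P-q[:2]).T)-.0515),[.5255,-.389],loss="soft_l1",f_scale=.001)
up=ct[:,1]<np.median(ct[:,1]); r2=least_squares(lambda q:np.hypot(*(P[up]-q[:2]).T)-q[2],[.5255,-.389,.051],loss="soft_l1",f_scale=.001)
print("side rim",r.x,r2.x)
print(np.array([at_z(g,t["centre"],.048) for t in tip_of("side","prep_bowl_rim")[:1]]))
E
```

```text
side rim [ 0.52213118 -0.39152157] [ 0.52277147 -0.38947396  0.05102242]
[[ 0.5247841  -0.38774835  0.048     ]]
```

```bash
python3 - <<'E'
from h import *
move_l([.524,-.390,.20],.08); move_l([.524,-.390,.151],.05,until_force=8); sleep(.3); st("final")
g=grab_frame("side"); f=grab_frame("top"); save(g,"fin.png",(180,120,380,360),2.5)
for n,z in(("mill_outlet",.063),("orange_dot",.192),("mill_dial_top",.218)):
    for t in tip_of("side",n)[:1]: print(n,t["score"],t["centre"],at_z(g,t["centre"],z))
print({n:proj(g,[.524,-.39,z]) for n,z in(("outlet",.063),("rim",.048),("top",.218))})
for n,s in(("jar_mustard",0),("jar_honey",0),("spice_jar",0),("teaspoon",0),("vinegar",0),("lemon",0)): print(n,[np.round(at_z(g,t["centre"],0),3)[:2] for t in tip_of("side",n)[:2]])
E
```

```text
final t 25.71 pos [ 0.5241 -0.3901  0.1512] gap 0.699 F [ 1.4  0.6 -3.5] M [ 0.02 -0.02 -0.02] gf 49.3
mill_outlet 0.6 [291.1, 318.7] [ 0.51800176 -0.3920772   0.063     ]
orange_dot 0.76 [288.3, 279.5] [ 0.50543445 -0.40706859  0.192     ]
mill_dial_top 0.75 [292.8, 261.7] [ 0.51975475 -0.3943135   0.218     ]
{'outlet': array([293.46082374, 316.93515651]), 'rim': array([293.41562381, 321.86222527]), 'top': array([293.9820911, 259.4215501])}
jar_mustard [array([ 0.59 , -0.058]), array([0.378, 0.065])]
jar_honey [array([0.437, 0.181]), array([ 0.834, -0.139])]
spice_jar [array([ 0.506, -0.201])]
teaspoon [array([ 0.441, -0.395])]
vinegar [array([ 0.725, -0.149]), array([ 0.525, -0.39 ])]
lemon [array([ 0.715, -0.276])]
```

View pics/fin.png

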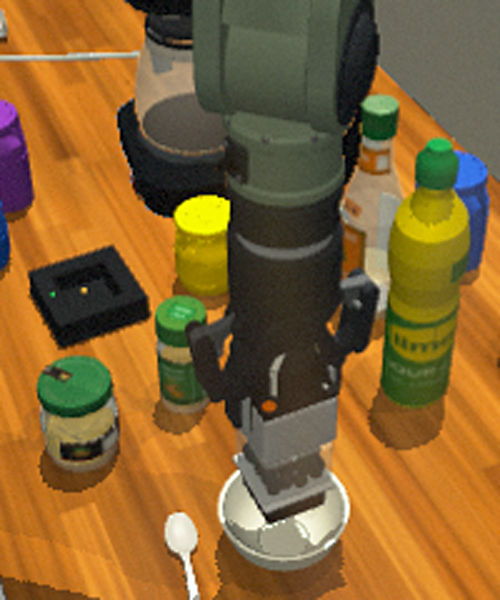

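```bash
python3 - <<'E'
from h import *
g=grab_frame("side"); f=grab_frame("top")
d=dot(g,(180+268/2.5,120+407/2.5),4,True); a=np.radians(-135)+.03
e=np.array([.5241+.031*np.cos(a),-.3901+.031*np.sin(a),.137+.0554]); print(d,proj(g,e),at_z(g,d,.1924),e)
# same check at the start pose: side bias there
e0=np.array([.4686+.031*np.cos(a),-.0461+.031*np.sin(a),.137]); print("start residual",np.array([204.0,205.4])-proj(g,e0))
for t in silhouettes("side","mill")[:1]:
    ys,xs=np.nonzero(t["mask"]); print(t["score"],xs.min(),xs.max(),ys.min(),ys.max())
H=[.5241,-.3901]
for sx,sy in((-1,-1),(1,-1),(1,1)):
    c=R.from_euler("z",.03).apply([.025*sx,.025*sy,0]); print("foot corner",proj(g,[H[0]+c[0],H[1]+c[1],.0634]))
E
```

```text
[287.14722327 282.10379721] [288.26298572 281.94103374] [ 0.50092823 -0.41223182  0.1924    ] [ 0.50284706 -0.41266796  0.1924    ]
start residual [-0.68971138  0.07455305]
0.69 273 315 257 329
foot corner [287.57768941 330.7485418 ]
foot corner [310.92095123 321.61733746]
foot corner [299.15885243 303.64837781]
```

The camera check agrees with the expected pose to about a pixel, so the height and centring are right. I'm handing the job in.

```bash
python3 -c "
from h import *
st(); print(sign_off())"
```

```text
t 26.41 pos [ 0.524 -0.39   0.151] gap 0.695 F [-0.3 -0.3 -3.7] M [-0.02 -0.03 -0.01] gf 49.3
the job is handed in; nothing more can be done
None
```

I turned the dial to the orange dot (about 1.55 rad measured, target 1.571), then lifted the mill out, and it is now held upright, centred about 15 mm above the bowl rim; nothing else appears to have moved, and I handed the job in at 26.4 s.

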